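# Wok from the rack onto the stove's wok ring

## Task

Draw the small wok out from under the storage rack onto the open counter and let go of it there; then take it again another way, set it gently into the wok ring on the gas stove so that it sits fully home and level, with its handle pointing straight back under the spice shelf, and let go. Keep the wok upright and leave the jars, bottle, can, tin, mug and bowl where they stand.

Things in the scene. Friction and masses are not known exactly. Their poses are not given: they have to be found in the camera images.
- wok_mid (a point): small deep dark steel wok (loose, about 0.32 kg): bowl 72 high with one wooden handle along its -x. Outside diameter by height: 60 at 0 (flat foot), a straight cone to 132 at 39, then upright to the rim, 132 at 72. Wall 4 thick; hollow down to 28 above the underside. This point: on its axis, half-way up (36 above the underside); z points up out of the mouth
- wok_handle (a point): grip point on the wok's wooden handle, a straight level bar 18 wide and 16 high running out from the rim along the wok's -x, its wood 65 to 163 from the wok's axis; this point is 140 from the axis, at the bar's mid-height, 53 above the wok's underside
- stove: blue gas stove (fixed), 250 deep (x), 300 wide (y), top at 80, knob front facing -x, towards the robot. Origin on the counter; wok ring centred at x = -100, y = 0. Behind the ring a steel spice shelf 330 wide on thin posts at x = 0 and 112, y = +-158: its board spans x = -15 to 125, underside 230, top 242 above the counter, open beneath; jars on it (x > 50) up to 340 high
- seat (a point): centre of the fixed, smooth dark steel wok ring on the stove, funnel-shaped: inner diameter 82 widening to 114 at its top edge (120 outside, 126 above the counter), sloped like the wok's flank (under 1 clearance), so the wok centres itself and its foot rests flat on the round burner plate (diameter 68) in the ring's middle. The point: top of that plate, 98 above the counter; z up, +x to the stove's back
- rack: low storage rack (fixed): wooden board 240 deep (x) by 340 wide (y), underside 140, top 155 above the counter, on four thin posts at x = +-110, y = +-160, with plates and a red box on top (up to 200 high); open beneath on all sides. Origin on the counter under its middle; front faces its -x. At the start the wok's bowl is under it, the handle poking out at the front
- jar_a_mid (a point): amber jar with red lid under the rack, diameter 60, height 100; point half-way up its axis
- jar_b_mid (a point): clear jar with green lid under the rack, diameter 60, height 100; point half-way up its axis
- sauce_mid (a point): amber sauce bottle, diameter 56, height 170; point half-way up its axis
- can_mid (a point): can with orange label, diameter 66, height 100; point half-way up its axis
- bowl_mid (a point): blue rice bowl, diameter 110, height 50; point half-way up its axis
- mug_mid (a point): white mug, diameter 76, height 85, handle at its +y out to 75 from the axis; point half-way up its axis
- tin_mid (a point): yellow and green tin, diameter 80, height 130; point half-way up its axis
Not all that is in view belongs to the job. Of the things shaped like the part that bears wok_mid, the dark steel one is meant.

How it is judged:
On the way:
1. the wok stands on the counter, out from under the rack, level and let go (horizontal distance between wok_mid and rack above 0.15 m and height (world z) of wok_mid below 0.043 m and angle between wok_mid's own z axis and vertical below 0.12 rad and contact force between the fingers and wok below 0.2 N and linear speed of wok below 0.02 m/s), for 0.2 s.
At the end, for the whole second after the job is handed in: The wok rests in the ring: its axis within 6 mm of the ring's centre, its height within 5 mm of fully seated, tilted less than 5 degrees, its handle pointing to the back of the stove within about 25 degrees, at rest and let go (horizontal distance between wok_mid and seat below 0.006 m and z of wok_mid in the frame of seat between 0.031 and 0.041 m and angle between wok_mid's own z axis and vertical below 0.09 rad and x of wok_handle in the frame of seat above 0.05 m and y of wok_handle in the frame of seat between -0.06 and 0.06 m and linear speed of wok below 0.01 m/s and contact force between the fingers and wok below 0.1 N); the robot touches nothing.
It fails at once if one of the jars, bottle, can, tin, mug or bowl is shifted by more than 25 mm or tipped over (distance of any of jar_a_mid, jar_b_mid, sauce_mid, can_mid, bowl_mid, mug_mid, tin_mid from where it was at the start of the episode above 0.025 m or angle between any of jar_a_mid, jar_b_mid, sauce_mid, can_mid, bowl_mid, mug_mid, tin_mid's own z axis and vertical above 0.5 rad).
It fails at once if the wok is dropped or slammed onto the stove (more than 60 N) (contact force between wok and stove above 60 N).
It fails at once if the wok is tipped by more than 45 degrees (angle between wok_mid's own z axis and vertical above 0.785 rad).
It also fails if it takes over 72 s, if anything falls off the work surface, if the arm or the gripper's body presses on something with over 40 N, if the wrist force passes 120 N, or if a joint passes its speed limit or range.

## Robot

A 6-joint arm with a two-finger parallel gripper is mounted at the origin on the work surface. World frame = base frame: x ahead of the robot, y to its left, z up, the work surface at z = 0. Lengths are in m, angles in rad, forces in N, time in s.
With the tool pointing down it reaches from about 0.35 to 0.775 m from the base axis. Payload 7.3 kg.
Tool frame: the origin (TCP) lies at the very end of the fingers, on their centre line; the grasp point (between the pads) lies 19 mm behind it; z points along the fingers, y is the line along which they close (so a half turn about z gives the same grasp; the last joint's range is limited). The gripper opens to 92 mm and grips with 3 to 60 N. Pads are 19 mm wide; open, the fingers measure 130 mm over their backs; the gripper's body (75 mm by 190 mm) begins 47 mm behind the grasp point.
Start: joints at [-1.273, 0.342, 1.524, -0, 1.275, -0.146], TCP at [0.225, -0.474, 0.227] pointing down, gripper open.
Joint ranges: [-2.53, 2.53], [-0.77, 2.02], [0.04, 2.7], [-1, 4.14], [0.28, 2.66], [-3.11, 3.11]. Speed limits (rad/s): [2.57, 2.57, 3.14, 3.14, 3.14, 3.14].

## Interface

Orientations are given as [roll, pitch, yaw] about the fixed x, y, z axes, in that order (R = Rz(yaw) Ry(pitch) Rx(roll)).
In Python, from cell import robot gives the robot as it stands.
- The arm moves only by the tool apply_moves, never from a script. Its argument "motion" is text: rows parted by semicolons, each of 7 numbers parted by spaces: the opening in per cent of the stroke, from 0 (shut) to 100 (fully open), then the shift along the tool's x, y, z in cm, then the turn, a rotation vector about the tool's x, y, z in rad. A call has 1 to 20 rows; each row shifts and turns the commanded pose from where the row before left it, along the tool's axes as they then stand; what a row does not reach is not made up. A row lasts 1/8 s, in which the tool goes at most 62.5 mm and 10.7 degrees, less where a joint would pass 70% of its speed; a pose out of reach is approached as far as the arm can. A call with a gripper value outside its range is refused whole. The fingers move at their own pace and stop on an object; "force" is the grip in N (left out, the last holds). Time passes only in rows, so rows that do not move let the fingers close. It gives the time, the measured TCP pose, the force, the opening and the grip force at its end, in the units of the state.
- robot.observe(): the state, without advancing time (a new reading comes with each control period).
- robot.read_camera(name): name is "scene" or "top" or "wrist"; returns a dict with "img" (400x640x3 uint8, red, green, blue), "fovy" (degrees; the focal length in pixels is half the picture's height over the tangent of half this angle, whatever the lens; pixels are square), "cx", "cy" (the principal point, pixels), "k1" (the pictures are not rectified: a ray, as slopes to the right and down, at radius r is drawn at 1 + k1 r^2 times it, then the intrinsics apply), "R" (3x3) and "t" (3): a world point X has camera coordinates R X + t; the wrist camera has in their place "hand_eye" (4x4, takes a point from camera to tool coordinates, whose origin is the TCP and whose axes are the flange's). Camera axes: x right, y down, z forward; pixel columns grow to the right and rows downward; lengths in m; the calibration is good to about 2 mm. A picture is of the moment at which its call begins: read the wrist's pose just before it. There is no depth.
- robot.hand_in(): hands the job in; it is judged then, once.
Trained networks look in a picture, given as the dict that the camera call returned (one of the last four; its "shot" number tells which), for a name from the list of things; names that differ only in an ending like _2 or _b are one class to them, and where a whole thing is asked for, a point or a joint stands for the part that bears it (a point fixed in the world has none). Each returns a list of dicts, best first, with "score" (0 to 1); they miss things now and then, are a little off and sometimes report something else, mostly with a low value. They report only what shows in the picture. A call takes as long as a camera call. They do not tell look-alikes from the thing itself.
- robot.search_frame(target, picture): "centre" ([x, y, z] in m, in world coordinates, good to about 4 mm: the middle of the surface that is visible of it).
- robot.trace(target, picture): "pixels" (400x640 bool, what is visible of it).
The state is a dict: "time": time; "qpos": joint angles; "qvel": joint speeds; "joint_efforts": joint torques, N m; "tool_pos": TCP position; "tool_rot": TCP orientation; "contact_force": force on the tool from outside, world axes, zero at the start; "torque": the same for the moment, N m; "opening": finger opening in m; "grip_force": force on a finger pad.
Only numpy, scipy, OpenCV 4.12 (cv2) and the standard library are available. Lean on these libraries where they do the work, as an engineer would, in place of code of your own. Each camera call takes 0.05 s, during which the arm holds its last target. There are 200 camera calls.

## Working session

There is one attempt and no reset: what is moved stays moved. The work goes in short steps, Python scripts to look and compute and a tool call to move; the robot and the scene stay as the last step left them, time stands still between calls to the robot, and variables do not carry over. Pictures are saved under pics/ and viewed, at most 10 in all, crops included, and the job is handed in when it is done.

Besides the shell and the picture viewer there is one more tool, called after "Request:" in YAML: its name, and indented under it one key for each argument. apply_moves: Moves the arm, as the interface text tells. Its arguments: {"type":"object","properties":{"motion":{"type":"string"},"force":{"type":"number"}},"required":["motion"]}

```bash
mkdir -p pics; ls; cat > h.py <<'E'
import numpy as np, cv2
from cell import robot
def save(n,p): cv2.imwrite('pics/'+n,cv2.cvtColor(p,cv2.COLOR_RGB2BGR))
def K(c):
    f=200/np.tan(np.radians(c['fovy'])/2); return f
def ray(c,u,v,z):
    f=K(c); d=np.array([(u-c['cx'])/f,(v-c['cy'])/f]); s=d.copy()
    for _ in range(20): s=d/(1+c['k1']*(s@s))
    R=np.array(c['R']);t=np.array(c['t']); o=-R.T@t; w=R.T@np.array([s[0],s[1],1])
    return o+w*(z-o[2])/w[2]
def proj(c,X):
    p=np.array(c['R'])@np.array(X)+np.array(c['t']); s=p[:2]/p[2]; s=s*(1+c['k1']*(s@s)); return s*K(c)+[c['cx'],c['cy']]
E
python3 - <<'E'
from h import *
a=robot.read_camera('top');b=robot.read_camera('scene')
save('top0.png',a['img']);save('scene0.png',b['img'])
for n in ['wok_mid','wok_handle','stove','seat','rack','jar_a_mid','sauce_mid','can_mid','bowl_mid','mug_mid','tin_mid']:
  for nm,c in (('top',a),('scene',b)):
    try:
      for r in robot.search_frame(n,c)[:3]: print(n,nm,np.round(r['centre'],3),round(r['score'],2),np.round(proj(c,r['centre'])))
    except Exception as e: print(n,nm,e)
for c in(a,b): print(-np.array(c['R']).T@c['t'],c['R'][2])
print(robot.observe())
E
```

```text
pics
wok_mid top [0.562 0.212 0.061] 0.86 [258. 175.]
wok_mid top [0.208 0.293 0.031] 0.72 [233. 286.]
wok_mid scene [0.257 0.321 0.039] 0.74 [245. 144.]
wok_mid scene [0.558 0.206 0.061] 0.54 [327. 151.]
wok_handle top [0.206 0.295 0.029] 0.97 [233. 286.]
wok_handle top [0.563 0.218 0.058] 0.51 [256. 175.]
wok_handle scene [0.255 0.317 0.043] 0.84 [244. 144.]
wok_handle scene [ 0.692 -0.272  0.079] 0.74 [397. 250.]
wok_handle scene [0.559 0.217 0.06 ] 0.47 [327. 149.]
stove top [ 0.701 -0.223  0.092] 0.76 [393. 130.]
stove top [0.562 0.217 0.059] 0.55 [256. 176.]
stove scene [ 0.693 -0.27   0.082] 0.7 [397. 249.]
seat top [ 0.698 -0.228  0.093] 0.91 [395. 131.]
seat scene [ 0.689 -0.268  0.079] 0.88 [396. 249.]
seat scene [0.384 0.021 0.098] 0.26 [288. 189.]
rack top [0.695 0.201 0.186] 0.7 [256. 125.]
rack scene [0.693 0.163 0.181] 0.82 [367. 132.]
rack scene [0.663 0.068 0.057] 0.17 [363. 175.]
jar_a_mid top [ 0.7   -0.221  0.095] 0.31 [393. 130.]
jar_a_mid top [0.444 0.578 0.127] 0.21 [137. 211.]
sauce_mid top [0.432 0.392 0.101] 0.66 [198. 215.]
sauce_mid top [0.38  0.035 0.114]
[... 723 characters left out ...]
1373086 -0.78225099]
{'time': 1.2, 'qpos': array([-1.27304124e+00,  3.42008024e-01,  1.52409190e+00, -3.74778199e-09,
        1.27539372e+00, -1.45998492e-01]), 'qvel': array([ 0.00028553,  0.00103892,  0.00040053,  0.00041138, -0.00082899,
       -0.0014153 ]), 'joint_efforts': array([-1.04605519e-03, -4.31140351e+01, -2.44480026e+01,  7.17426161e-02,
        4.84349567e-02, -2.89035177e-05]), 'tool_pos': array([ 0.22542772, -0.47416592,  0.22673917]), 'tool_rot': array([3.14149470e+00, 1.44071924e-05, 4.43753579e-01]), 'contact_force': array([-0.39364087,  0.40376082,  0.20701063]), 'torque': array([ 0.01918638,  0.05767623, -0.0270779 ]), 'grip_force': 0.0, 'opening': 0.09192639090461537}
```

View pics/top0.png

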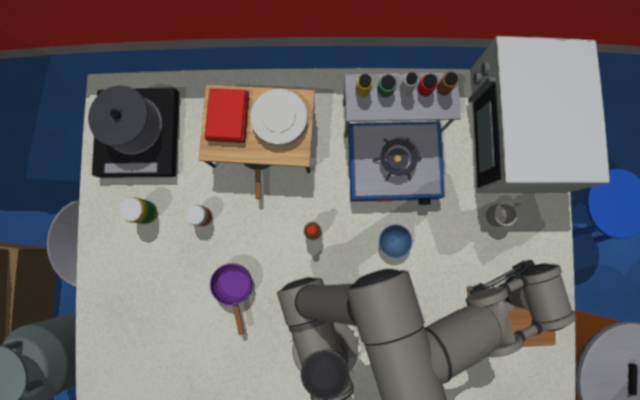

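View pics/scene0.png

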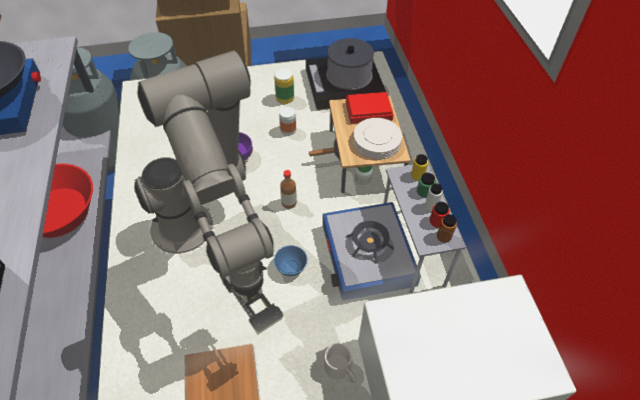

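The images show two lookalikes: the dark steel wok under the rack, with its handle at top (258,180) and scene (325,152), and a purple wok at top (232,285). The dark one is the one I want. The ring is at top (399,158), the sauce bottle at (312,232) and the can at (198,215).

```bash
python3 - <<'E'
from h import *
a=robot.read_camera('top')
im=a['img']
L=cv2.resize(im[120:220,200:320],None,fx=3.3,fy=3.3,interpolation=cv2.INTER_CUBIC)
R=cv2.resize(im[60:210,340:470],(286,330),interpolation=cv2.INTER_CUBIC)
save('crop.png',np.hstack([L,R]))
hsv=cv2.cvtColor(im,cv2.COLOR_RGB2HSV)
sub=im[166:202,245:272].astype(int)
m=(sub[...,0]-sub[...,2]>45)&(sub[...,0]<200)
ys,xs=np.nonzero(m); ys+=166; xs+=245
print(len(xs),ys.min(),ys.max())
for v in range(ys.min(),ys.max()+1,4):
  u=xs[ys==v]; 
  if len(u): print(v,u.min(),u.max(),np.round(ray(a,u.mean(),v,0.061),4))
for n in ['rack','stove','seat']:
  for r in robot.trace(n,a)[:1]:
    q=np.argwhere(r['pixels']); print(n,r['score'],q.min(0),q.max(0),len(q))
# ring corners
for p,z in [((200.,160),.155),((310,164),.155),((349,199),.08),((443,197),.08),((399,158),.098),((399,158),.126)]: print(p,np.round(ray(a,*p,z),4))
E
```

```text
65 181 197
181 258 258 [0.5438 0.2108 0.061 ]
185 256 259 [0.5308 0.2123 0.061 ]
189 256 259 [0.5179 0.2121 0.061 ]
193 256 259 [0.505  0.2119 0.061 ]
197 256 259 [0.4921 0.2118 0.061 ]
rack 0.62 [ 85 199] [172 314] 8552
stove 0.93 [ 72 343] [204 461] 13150
seat 0.83 [ 71 343] [204 460] 13161
(200.0, 160) [0.5959 0.375  0.155 ]
(310, 164) [0.5813 0.0404 0.155 ]
(349, 199) [ 0.4827 -0.0798  0.08  ]
(443, 197) [ 0.488  -0.3787  0.08  ]
(399, 158) [ 0.61   -0.2377  0.098 ]
(399, 158) [ 0.6046 -0.233   0.126 ]
```

View pics/crop.png

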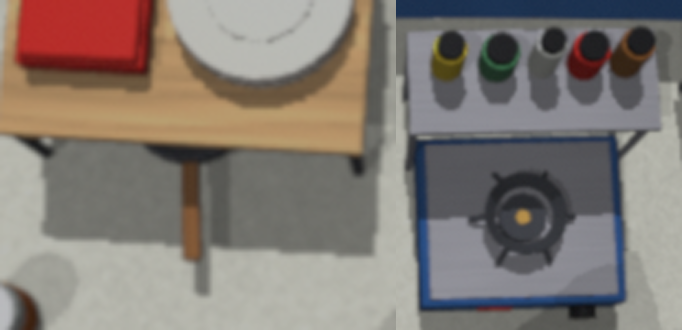

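Confirmed: the crop shows the dark wok's handle at crop (190,210), which is the top pixel I expected. Its tip is at x≈0.488, y≈0.212, it is aligned with x, and the rack front is at x≈0.585. The ring's burner is at crop (523,217), about (0.608,-0.233).

Request:
apply_moves:
  motion: "100 0 0 -1 0 0 0.148; 100 0 0 -1 0 0 0.148; 100 0 0 0 0 0 0.148; 100 2 -4.9 0 0 0 0; 100 2 -4.9 0 0 0 0; 100 2 -4.9 0 0 0 0; 100 2 -4.9 0 0 0 0; 100 2 -4.9 0 0 0 0; 100 2 -4.9 0 0 0 0; 100 2 -4.9 0 0 0 0; 100 2 -4.9 0 0 0 0; 100 2 -4.9 0 0 0 0; 100 2 -4.9 0 0 0 0; 100 2 -4.9 0 0 0 0; 100 2 -4.9 0 0 0 0; 100 2 -4.9 0 0 0 0; 100 1.6 -4.9 0 0 0 0"

```text
time: 3.52
tool_pos: [0.5021, 0.2136, 0.2467]
tool_rot: [3.141, -0.0, -0.0]
contact_force: [0.5, -0.7, 0.2]
opening: 0.0917
grip_force: 0.0
```

Request:
apply_moves:
  motion: "100 0 0 4 0 0 0; 100 0 0 4 0 0 0; 100 0 0 4 0 0 0; 100 0 0 4 0 0 0; 60 0 0 3 0 0 0; 40 0 0 2.2 0 0 0; 20 0 0 0 0 0 0; 0 0 0 0 0 0 0; 0 0 0 0 0 0 0; 0 0 0 0 0 0 0; 0 0 0 0 0 0 0"
  force: 30

```text
time: 4.9
tool_pos: [0.5018, 0.2118, 0.0351]
tool_rot: [-3.141, -0.001, -0.0]
contact_force: [0.5, -0.6, -0.3]
opening: 0.0263
grip_force: 0.0
```

Request:
apply_moves:
  motion: "0 0 0 0 0 0 0; 0 0 0 0 0 0 0; 0 -0.5 0 0 0 0 0; 0 -1 0 0 0 0 0; 0 -1.5 0 0 0 0 0; 0 -1.5 0 0 0 0 0; 0 -1.5 0 0 0 0 0; 0 -1.5 0 0 0 0 0; 0 -1.5 0 0 0 0 0"

```text
time: 6.02
tool_pos: [0.4107, 0.2117, 0.0348]
tool_rot: [3.142, -0.0, -0.0]
contact_force: [1.7, 0.4, -0.3]
opening: 0.0177
grip_force: 29.6
```

Request:
apply_moves:
  motion: "0 -1.5 0 0 0 0 0; 0 -1.5 0 0 0 0 0; 0 -1.5 0 0 0 0 0; 0 -1.5 0 0 0 0 0; 0 -1.5 0 0 0 0 0; 0 -1.5 0 0 0 0 0; 0 0 0 0 0 0 0; 50 0 0 0 0 0 0; 100 0 0 0 0 0 0; 100 0 0 0 0 0 0; 100 0 0 0 0 0 0; 100 0 0 0 0 0 0; 100 0 0 -3 0 0 0; 100 0 0 -5 0 0 0; 100 0 0 -5 0 0 0; 100 0 0 -5 0 0 0"

```text
time: 8.02
tool_pos: [0.3213, 0.2117, 0.2164]
tool_rot: [-3.142, -0.0, -0.0]
contact_force: [0.2, -0.6, -0.6]
opening: 0.0915
grip_force: 0.0
```

```bash
python3 - <<'E'
from h import *
a=robot.read_camera('top'); save('top1.png',cv2.resize(a['img'][130:300,190:440],None,fx=3,fy=3))
b=robot.read_camera('scene')
for n in ['wok_mid','wok_handle']:
  for c in (a,b):
    for r in robot.search_frame(n,c)[:3]: print(n,np.round(r['centre'],3),round(r['score'],2),np.round(proj(c,r['centre'])))
for r in robot.trace('wok_mid',a)[:2]:
  q=np.argwhere(r['pixels']);print(r['score'],q.min(0),q.max(0),len(q))
o=robot.observe();print(o['tool_pos'],o['qpos'])
E
```

```text
wok_mid [0.201 0.292 0.03 ] 0.94 [234. 288.]
wok_mid [0.469 0.214 0.028] 0.89 [258. 205.]
wok_mid [0.462 0.224 0.05 ] 0.9 [301. 153.]
wok_mid [0.214 0.31  0.043] 0.75 [234. 146.]
wok_handle [0.465 0.217 0.029] 0.9 [257. 206.]
wok_handle [0.205 0.292 0.03 ] 0.73 [234. 287.]
wok_handle [ 0.35  -0.231  0.018] 0.69 [394. 241.]
wok_handle [0.462 0.226 0.043] 0.82 [301. 154.]
wok_handle [0.206 0.306 0.044] 0.56 [232. 147.]
0.95 [267 213] [309 252] 1111
0.92 [184 236] [255 278] 1526
[0.32076683 0.21148111 0.21337692] [ 3.82775333e-01  9.62926151e-02  1.88857484e+00 -9.83935586e-05
  1.15967575e+00  1.95389477e+00]
```

View pics/top1.png

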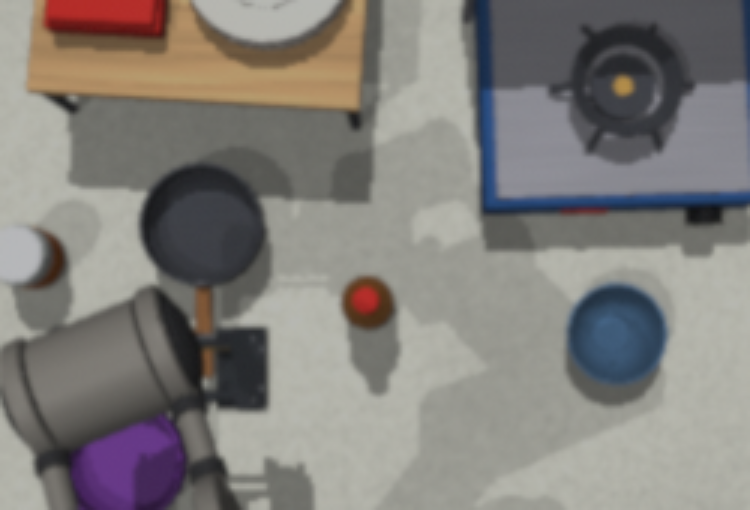

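The wok stands on the open counter with its rim centre at crop (203,226), let go. The bottle is at (367,300), clear of it. Next I compute the rim centre and ring centre from the top view.

```bash
python3 - <<'E'
from h import *
a=robot.read_camera('top');b=robot.read_camera('scene')
for p,z in [((190+203/3,130+226/3),.072),((190+141/3,130+226/3),.072),((190+265/3,130+226/3),.072),((257.7,130+165/3),.072),((257.7,130+287/3),.072),((190+623/3,130+85/3),.098),((190+366/3,130+300/3),.17)]: print(np.round(ray(a,*p,z),4))
# ring: dark ellipse fit + orange dot in both views
for c,w in((a,(140,180,375,420)),(b,(215,265,345,400))):
  s=c['img'][w[0]:w[1],w[2]:w[3]].astype(int); m=(s[...,0]-s[...,2]>50); q=np.argwhere(m).mean(0)+[w[0],w[2]]
  print('dot',q,m.sum(),np.round(ray(c,q[1],q[0],.1),4))
E
```

```text
[0.4644 0.2093 0.072 ]
[0.4646 0.2754 0.072 ]
[0.4641 0.1436 0.072 ]
[0.5294 0.2099 0.072 ]
[0.3999 0.2085 0.072 ]
[ 0.6089 -0.2334  0.098 ]
[0.3828 0.0341 0.17  ]
dot [158.24242424 397.36363636] 33 [ 0.6089 -0.2321  0.1   ]
dot [239.83333333 369.73333333] 30 [ 0.61   -0.2324  0.1   ]
```

Request:
apply_moves:
  motion: "100 4.8 2.2 0 0 0 0; 100 4.8 2.2 0 0 0 0; 100 4.9 2.1 0 0 0 0; 100 0 0 4 0 0 0; 100 0 0 4 0 0 0; 100 0 0 4 0 0 0; 100 0 0 3 0 0 0; 100 0 0 2.1 0 0 0; 60 0 0 0 0 0 0; 40 0 0 0 0 0 0; 20 0 0 0 0 0 0; 0 0 0 0 0 0 0; 0 0 0 0 0 0 0; 0 0 0 0 0 0 0; 0 0 0 0 0 0 0; 0 0 0 0 0 0 0; 0 0 0 0 0 0 0; 0 0 0 0 0 0 0"
  force: 55

```text
time: 10.72
tool_pos: [0.4664, 0.1468, 0.0436]
tool_rot: [3.141, 0.0, 0.0]
contact_force: [-0.2, 0.2, 1.0]
opening: 0.0042
grip_force: 56.1
```

Grasped on the 4 mm wall. I lift a little and look.

Request:
apply_moves:
  motion: "0 0 0 -1 0 0 0; 0 0 0 -2 0 0 0; 0 0 0 -2 0 0 0; 0 0 0 0 0 0 0"

```text
time: 11.22
tool_pos: [0.4674, 0.1468, 0.095]
tool_rot: [-3.141, -0.003, -0.0]
contact_force: [-0.1, 0.8, -4.5]
opening: 0.0042
grip_force: 56.1
```

```bash
python3 - <<'E'
from h import *
o=robot.observe();print(o['tool_pos'],o['contact_force'],o['torque'],o['opening'])
b=robot.read_camera('wrist');a=robot.read_camera('scene')
save('lift.png',np.hstack([cv2.resize(a['img'][90:220,220:370],(400,347)),cv2.resize(b['img'],(400,250))[:, :] if 0 else cv2.copyMakeBorder(cv2.resize(b['img'],(400,250)),0,97,0,0,0)]))
E
```

```text
[0.46736474 0.14682981 0.09498678] [-0.05397101  0.84858094 -4.5311006 ] [-0.22747973 -0.06552678 -0.01466813] 0.0041814797398052155
```

View pics/lift.png

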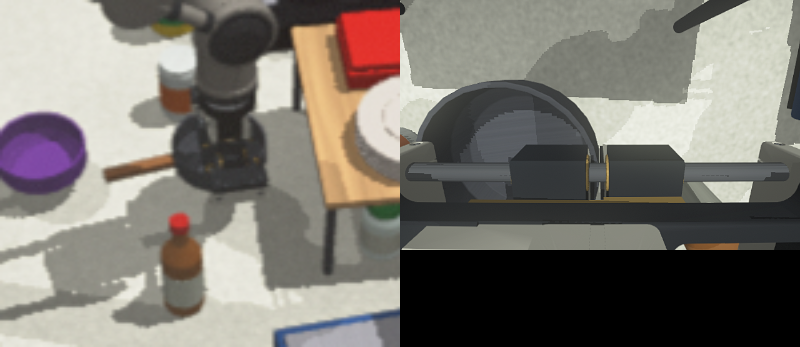

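The wok hangs level in the rim grip: in the left half its rim is at (215,155) and the handle at (135,168), clear of the bottle. I raise it and carry it across.

Request:
apply_moves:
  motion: "0 0 0 -2 0 0 0; 0 0 0 -4 0 0 0; 0 0 0 -4 0 0 0; 0 0 0 -4 0 0 0; 0 0 0 -2.5 0 0 0; 0 -0.3 2 0 0 0 0; 0 -0.6 4 0 0 0 0; 0 -0.6 4 0 0 0 0; 0 -0.6 4 0 0 0 0; 0 -0.6 4 0 0 0 0; 0 -0.6 4 0 0 0 0; 0 -0.6 4 0 0 0 0; 0 -0.5 3.7 0 0 0 0; 0 -0.3 2 0 0 0 0; 0 0 0 0 0 0 0"

```text
time: 13.2
tool_pos: [0.4189, -0.1711, 0.2575]
tool_rot: [-3.141, 0.002, -0.003]
contact_force: [-0.1, 0.2, -5.0]
opening: 0.0041
grip_force: 56.1
```

Request:
apply_moves:
  motion: "0 0 0 0 0 0 -0.1; 0 0 0 0 0 0 -0.16; 0 0 0 0 0 0 -0.16; 0 0 0 0 0 0 -0.16; 0 0 0 0 0 0 -0.16; 0 0 0 0 0 0 -0.16; 0 0 0 0 0 0 -0.16; 0 0 0 0 0 0 -0.16; 0 0 0 0 0 0 -0.16; 0 0 0 0 0 0 -0.16; 0 0 0 0 0 0 -0.16; 0 0 0 0 0 0 -0.16; 0 0 0 0 0 0 -0.16; 0 0 0 0 0 0 -0.16; 0 0 0 0 0 0 -0.16; 0 0 0 0 0 0 -0.16; 0 0 0 0 0 0 -0.16; 0 0 0 0 0 0 -0.16; 0 0 0 0 0 0 -0.16; 0 0 0 0 0 0 -0.16"

```text
time: 15.7
tool_pos: [0.4193, -0.1687, 0.2579]
tool_rot: [3.14, -0.001, -3.137]
contact_force: [0.5, -0.8, -4.9]
opening: 0.0042
grip_force: 56.1
```

```bash
python3 - <<'E'
from h import *
o=robot.observe();print(o['tool_pos'],o['tool_rot'],o['contact_force'],o['torque'],o['opening'],o['qpos'])
a=robot.read_camera('scene');b=robot.read_camera('top')
save('rot.png',np.hstack([cv2.resize(a['img'][150:310,240:440],(400,320)),cv2.resize(b['img'][90:250,310:510],(400,320))]))
E
```

```text
[ 0.41928755 -0.16866173  0.25787578] [ 3.13956417e+00 -1.49558082e-03 -3.13727630e+00] [ 0.53909138 -0.77479908 -4.91180743] [ 0.34415737 -0.08121701 -0.00091664] 0.004209809857407646 [-5.52980948e-01  1.83001320e-01  1.65390804e+00  9.63885852e-04
  1.30702554e+00 -2.12834451e+00]
```

View pics/rot.png

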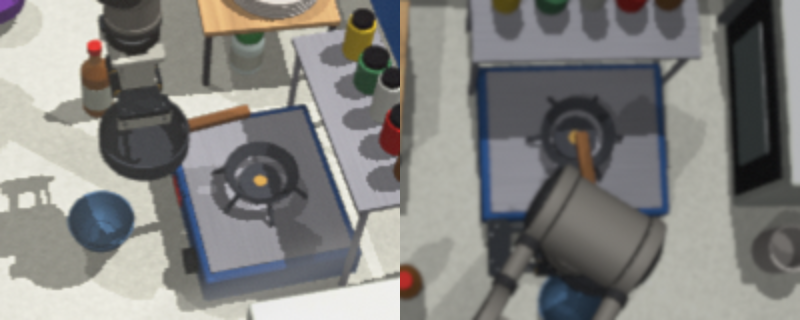

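The handle now points to the stove's back: in the left half it is at (215,118), in the right at (585,155), level and ahead of the shelf. I lower it below shelf height and slide in over the ring.

Request:
apply_moves:
  motion: "0 0 0 2 0 0 0; 0 0 0 3 0 0 0; 0 0 0 1.9 0 0 0; 0 -1 0 0 0 0 0; 0 -2.5 0 0 0 0 0; 0 -2.5 0 0 0 0 0; 0 -2.5 0 0 0 0 0; 0 -2.5 0 0 0 0 0; 0 -2.5 0 0 0 0 0; 0 -2.5 0 0 0 0 0; 0 -2 0 0 0 0 0; 0 -0.8 0 0 0 0 0; 0 0 0 0 0 0 0; 0 0 0 0 0 0 0"

```text
time: 17.55
tool_pos: [0.607, -0.1704, 0.1898]
tool_rot: [3.142, -0.0, 3.139]
contact_force: [-0.6, -0.6, -3.8]
opening: 0.0043
grip_force: 56.1
```

```bash
python3 - <<'E'
from h import *
o=robot.observe();print(o['tool_pos'],o['tool_rot'],o['contact_force'],o['torque'],o['opening'])
a=robot.read_camera('scene');b=robot.read_camera('top');w=robot.read_camera('wrist')
save('over.png',np.hstack([cv2.resize(a['img'][170:310,320:480],(366,320)),cv2.resize(b['img'][100:200,340:460],(384,320))]))
for c in(a,b):
  for n in ['wok_mid','wok_handle']:
    for r in robot.search_frame(n,c)[:2]: print(n,np.round(r['centre'],3),round(r['score'],2),np.round(proj(c,r['centre'])))
for c,nm in((a,'scene'),(b,'top')): print(nm,'expected rim centre',proj(c,[.609,-.2325,.217]),'handle end',proj(c,[.772,-.2325,.206]))
E
```

```text
[ 0.60698432 -0.17043428  0.18984662] [ 3.14154850e+00 -4.84423896e-04  3.13926155e+00] [-0.62368382 -0.56058422 -3.78678957] [ 0.35566834 -0.14021231  0.01214062] 0.0042878336604437305
wok_mid [0.216 0.316 0.042] 0.97 [234. 146.]
wok_mid [ 0.604 -0.239  0.181] 0.89 [370. 227.]
wok_handle [0.213 0.31  0.042] 0.81 [233. 147.]
wok_handle [ 0.606 -0.231  0.179] 0.78 [370. 225.]
wok_mid [0.213 0.297 0.031] 0.95 [232. 284.]
wok_mid [ 0.575 -0.233  0.182] 0.74 [402. 164.]
wok_handle [0.209 0.296 0.03 ] 0.75 [232. 285.]
scene expected rim centre [372.5723983  218.58331933] handle end [423.95230814 212.83635769]
top expected rim centre [403.92490075 150.47590396] handle end [401.76085286  97.24693869]
```

View pics/over.png

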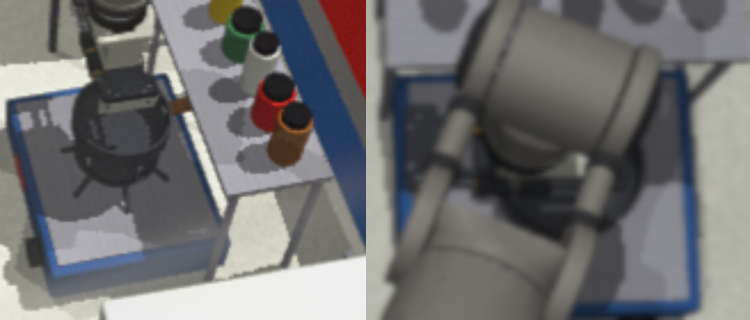

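The wok is over the ring: in the left half its rim spans x 73–170 (centre u≈373, expected 372.6), and the handle goes under the shelf. I lower it gently.

Request:
apply_moves:
  motion: "0 0 0.1 1 0 0 0; 0 0 0 1 0 0 0; 0 0 0 1 0 0 0; 0 0 0 0.6 0 0 0; 0 0 0 0.4 0 0 0; 0 0 0 0.2 0 0 0; 0 0 0 0 0 0 0"

```text
time: 18.77
tool_pos: [0.6076, -0.1696, 0.1478]
tool_rot: [-3.141, 0.0, 3.14]
contact_force: [0.4, 1.0, -4.2]
opening: 0.0043
grip_force: 56.1
```

Request:
apply_moves:
  motion: "0 0 0 0.2 0 0 0; 0 0 0 0.1 0 0 0; 0 0 0 0.1 0 0 0; 0 0 0 0 0 0 0"

```text
time: 19.27
tool_pos: [0.6076, -0.1695, 0.1438]
tool_rot: [-3.142, 0.0, 3.14]
contact_force: [-0.5, 1.1, -3.8]
opening: 0.004
grip_force: 56.1
```

Request:
apply_moves:
  motion: "0 0 0 0.1 0 0 0; 0 0 0 0.05 0 0 0; 0 0 0 0.05 0 0 0; 0 0 0 0 0 0 0"

```text
time: 19.77
tool_pos: [0.6079, -0.169, 0.1424]
tool_rot: [3.141, 0.001, 3.14]
contact_force: [-0.1, 5.8, 1.9]
opening: 0.0041
grip_force: 56.2
```

Request:
apply_moves:
  motion: "0 0 0.1 0 0 0 0; 0 0 0 0.05 0 0 0; 0 0 0 0 0 0 0"

```text
time: 20.15
tool_pos: [0.6077, -0.1683, 0.1415]
tool_rot: [3.142, 0.001, 3.14]
contact_force: [0.1, 4.7, 2.8]
opening: 0.0041
grip_force: 56.2
```

Request:
apply_moves:
  motion: "0 0 0.1 0 0 0 0; 0 0 0 0.05 0 0 0; 0 0 0 0 0 0 0"

```text
time: 20.52
tool_pos: [0.6077, -0.1681, 0.1414]
tool_rot: [-3.141, 0.001, 3.14]
contact_force: [-1.2, 2.0, 5.7]
opening: 0.004
grip_force: 56.1
```

Height matches fully seated (0.1415). I release.

Request:
apply_moves:
  motion: "10 0 0 0 0 0 0; 20 0 0 0 0 0 0; 40 0 0 0 0 0 0; 40 0 0 0 0 0 0; 40 0 0 0 0 0 0; 40 0 0 -1 0 0 0; 40 0 0 -2 0 0 0; 40 0 0 -4 0 0 0; 40 0 0 -4 0 0 0; 40 4 0 0 0 0 0; 40 5 0 0 0 0 0; 40 5 0 0 0 0 0; 40 5 0 0 0 0 0; 40 0 0 0 0 0 0"

```text
time: 22.28
tool_pos: [0.4151, -0.1668, 0.2518]
tool_rot: [-3.141, 0.0, 3.138]
contact_force: [0.5, 0.5, -0.1]
opening: 0.0369
grip_force: 0.0
```

```bash
python3 - <<'E'
from h import *
o=robot.observe();print(o['tool_pos'],o['contact_force'],o['opening'])
a=robot.read_camera('scene');b=robot.read_camera('top')
save('end.png',np.hstack([cv2.resize(a['img'][170:310,320:480],(366,320)),cv2.resize(b['img'][100:200,340:460],(384,320))]))
for n in ['wok_mid','wok_handle','sauce_mid','bowl_mid','can_mid','mug_mid','tin_mid']:
 for c in(a,b):
    for r in robot.search_frame(n,c)[:2]: print(n,np.round(r['centre'],3),round(r['score'],2))
for c,ox,oy,s in((a,320,170,2.287),(b,340,100,3.2)):
  th=np.linspace(0,2*np.pi,9)[:-1]
  print([list(np.round((proj(c,[.609+.066*np.cos(t),-.2325+.066*np.sin(t),.17])-[ox,oy])*s+([0,0] if ox==320 else [366,0])).astype(int)) for t in th])
E
```

```text
[ 0.41507959 -0.16683498  0.25183243] [ 0.50182658  0.53814083 -0.08164321] 0.036880174943226686
wok_mid [ 0.616 -0.225  0.134] 0.93
wok_mid [0.221 0.32  0.04 ] 0.75
wok_mid [0.214 0.301 0.029] 0.7
wok_mid [ 0.618 -0.236  0.127] 0.63
wok_handle [0.218 0.314 0.043] 0.97
wok_handle [ 0.616 -0.216  0.131] 0.69
wok_handle [ 0.618 -0.231  0.127] 0.79
wok_handle [0.213 0.303 0.029] 0.74
sauce_mid [0.38  0.015 0.093] 0.68
sauce_mid [0.382 0.035 0.116] 0.73
bowl_mid [ 0.352 -0.212  0.022] 0.94
bowl_mid [ 0.349 -0.228  0.016] 0.59
can_mid [0.422 0.394 0.099] 0.7
can_mid [0.665 0.066 0.058] 0.58
can_mid [0.432 0.392 0.095] 0.87
mug_mid [ 0.437 -0.577  0.042] 0.61
mug_mid [ 0.433 -0.594  0.04 ] 0.6
mug_mid [ 0.617 -0.233  0.13 ] 0.41
tin_mid [0.45  0.575 0.106] 0.56
tin_mid [0.444 0.579 0.129] 0.81
[[np.int64(165), np.int64(124)], [np.int64(142), np.int64(99)], [np.int64(106), np.int64(92)], [np.int64(76), np.int64(109)], [np.int64(69), np.int64(139)], [np.int64(91), np.int64(165)], [np.int64(130), np.int64(172)], [np.int64(160), np.int64(155)]]
[[np.int64(560), np.int64(103)], [np.int64(511), np.int64(123)], [np.int64(491), np.int64(172)], [np.int64(513), np.int64(221)], [np.int64(563), np.int64(242)], [np.int64(613), np.int64(221)], [np.int64(632), np.int64(172)], [np.int64(610), np.int64(123)]]
```

View pics/end.png

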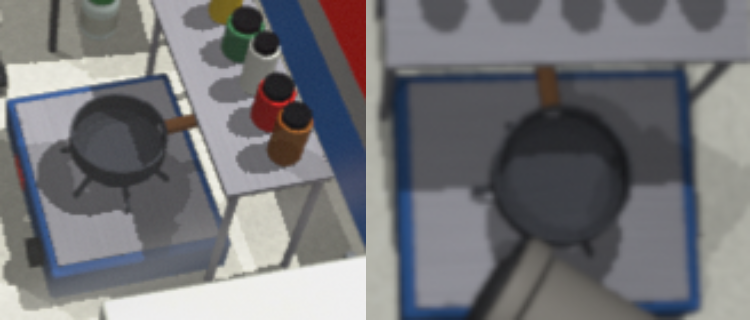

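The wok sits in the ring. Its rim outline at crop x 492–629, y 103–246 matches the prediction for the seated pose (491–632, 103–242). The handle runs back under the shelf at (547,85), and the other items stand where they were.

```bash
python3 -c "
from cell import robot
print(robot.hand_in())"
```

```text
the job is handed in; nothing more can be done
None
```

The wok is seated in the ring with its handle pointing back under the spice shelf and let go, and the job is handed in; the hand-in returned no verdict.

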